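Clip the isolator key onto the bench's snap hook

TASK

Put the isolator key away: pick up the key tag (the oblong grip with a key blade at one end and a big steel ring at the other) and push its ring down over the nose of the snap hook, the one whose mouth is closed by a sprung gate, so that the gate gives way inward and snaps shut behind the ring. Leave the tag hanging in the closed hook.

Things in the scene. Friction and masses are not known exactly. Their poses are not given: they have to be found in the camera images.
- key_tag: Tag lying flat, about 60 g: black oblong grip 46 mm long (x), 24 wide (y), 18 thick (z); origin: centre of the grip's underside. A steel ring is fixed rigidly at its +x end; a steel key blade 27 mm long, 9 wide, 3 thick sticks out at -x. The bench's other tag is a round disc with a small ring and no key: not that one.
- ring (a point): Centre of the key tag's ring: outside 46 mm, hole 36 mm, wire 5 mm, in the tag's plane; 44 mm from the grip's centre along the tag's x, 9 mm above its underside; axes as the tag's. Lowered level over the nose, its far rim presses the gate and slips past it 40 to 65 mm below the nose's top (deeper if the rim is farther from the nose). Let go, it hangs in the hook, tag down.
- nose (a point): Top of the snap hook's nose, an upright steel bar 7 mm thick, 206 mm above the bench. Axes: z up, x level from nose to the hook's post (14 mm thick, 200 mm tall) 56 mm away; the -x side is free. Mouth upward; a bar joins post and nose below, its top about 130 mm above the bench. Fixed. A like stand without a gate is an open hook: not that one.
- gate (a joint): Gate of the snap hook: flat steel bar 46 mm long, 9 wide, 5 thick, hinged at the post 198 mm above the bench, reaching level across the mouth to the nose. Radians: 0 shut, grows as the free end is pressed down into the hook, at most 1.3. Sprung shut; pressing takes about 1 to 4 N; it bears the tag's weight without opening far.
Not all that is in view belongs to the job. Leave any blue or red look-alike of the key_tag alone. What is shaped like the part that bears nose but yellow is not meant.

How it is judged:
By the outcome, as a careful person would: the job done as asked, in the order asked, and still so for the second after the job is handed in, with the robot touching nothing.
It also fails if it takes over 45 s, if anything falls off the work surface, if the arm or the gripper's body presses on something with over 40 N, if the wrist force passes 120 N, or if a joint passes its speed limit or range.

ROBOT

A 7-joint arm with a two-finger parallel gripper is mounted at the origin on the work surface. World frame = base frame: x ahead of the robot, y to its left, z up, the work surface at z = 0. Lengths are in mm, angles in rad, forces in N, time in s.
With the tool pointing down it reaches from about 400 to 900 mm from the base axis. Payload 5.5 kg.
Tool frame: the origin (TCP) lies on the mounting face of the last link; the fingertips stand 173 mm ahead of it and the grasp point (between the pads) lies ahead of it (pinch_z is the z of the grasp point in the tool frame, in mm); z points along the fingers, x is the direction in which the jaws open and shut, and the axes are right-handed (so a half turn about z gives the same grasp; the last joint's range is limited). The gripper opens to 85 mm and grips with 20 to 120 N. Pads are 22 mm wide; open, the fingers measure 114 mm over their backs; the gripper's body (76 mm by 85 mm) begins 54 mm behind the grasp point. The pads swing forward as they close: fully open they stand 13 mm farther back than shut.
Start: joints at [1.508, 0.501, -0.427, 1.55, 0.221, 1.138, -0.21], TCP at [208.07, -615.795, 404.71] pointing down, gripper open.
Joint ranges: [-2.88, 2.88], [-0.31, 2.03], [-1.54, 1.56], [0.2, 2.42], [-1.41, 4.55], [0.19, 2.02], [-2.57, 2.57]. Speed limits (rad/s): [2.57, 2.57, 3.14, 3.14, 3.14, 3.14, 3.14].

INTERFACE

Orientations are given as [roll, pitch, yaw] about the fixed x, y, z axes, in that order (R = Rz(yaw) Ry(pitch) Rx(roll)).
In Python, from rig import * gives the robot as it stands.
- The arm moves only by the tool send_rows, never from a script. Its argument "steps" is text: rows parted by semicolons, each of 5 numbers parted by spaces: the finger opening in cm, from 0 to 8.54, then the shift along the world's x, y, z in cm, then the turn about the world's z in degrees. In form: claw tx ty tz roll; .... A call has exactly 8 rows; each row is the pose to reach, as a shift and turn from the pose commanded when the call began; what a row does not reach only later rows make up. A row lasts 1/10 s, in which the tool goes at most 50 mm and 8.59 degrees, less where a joint would pass 70% of its speed; a pose out of reach is approached as far as the arm can. A call with a gripper value outside its range is refused whole. The fingers move at their own pace and stop on an object; "newtons" is the grip in N (left out, the last holds). Time passes only in rows, so rows that repeat a pose let the fingers close, or fill a call up. It gives the time, the measured TCP pose, the force and the opening at its end, in the units of the state.
- read_state(): the state, without advancing time (a new reading comes with each control period).
- snapshot(name): name is "scene" or "top"; returns a dict with "color" (420x560x3 uint8, red, green, blue), "range_z" (420x560 float32, mm along the optical axis (not along the pixel's ray), 0 where there is no reading), "fx", "fy", "cx", "cy" (pixels), "pose" (4x4, takes a point from camera to world coordinates). Camera axes: x right, y down, z forward; pixel columns grow to the right and rows downward; lengths in mm; the calibration is good to about 2 mm. A picture is of the moment at which its call begins.
- finish_job(): hands the job in, once; it reports no verdict.
The state is a dict: "clock": time; "qpos": joint angles; "qvel": joint speeds; "effort": joint torques, N m; "tcp_pos": TCP position; "tcp_rot": TCP orientation; "wrist_force": force on the tool from outside, world axes, zero at the start; "torque": the same for the moment, N m; "finger_gap": finger opening in mm.
Only numpy, scipy, OpenCV 4.12 (cv2) and the standard library are available. Lean on these libraries where they do the work, as an engineer would, in place of code of your own. Each camera call takes 0.05 s, during which the arm holds its last target. There are 200 camera calls.

## Working session

There is one attempt and no reset: what is moved stays moved. The work goes in short steps, Python scripts to look and compute and a tool call to move; the robot and the scene stay as the last step left them, time stands still between calls to the robot, and variables do not carry over. Pictures are saved under pics/ and viewed, about 8 in all and at most 12, crops included, and the job is handed in when it is done.

Besides the shell and the picture viewer there is one more tool, called after "Request:" as a command line: name --argument value ..., lists and objects as JSON in quotes. send_rows: Moves the arm, as the interface text tells. Its arguments: {"type":"object","properties":{"steps":{"type":"string"},"newtons":{"type":"number"}},"required":["steps"]}

```bash
mkdir -p pics
cat > h.py <<'E'
from rig import *
import numpy as np, cv2
def save(s,f,box=None,k=1):
    im=s["color"][:,:,::-1]
    if box: r0,r1,c0,c1=box; im=im[r0:r1,c0:c1]
    cv2.imwrite("pics/"+f,cv2.resize(im,None,fx=k,fy=k,interpolation=cv2.INTER_CUBIC))
def cloud(s):
    z=s["range_z"].astype(float); v,u=np.mgrid[:z.shape[0],:z.shape[1]]
    p=np.stack([(u-s["cx"])/s["fx"]*z,(v-s["cy"])/s["fy"]*z,z],-1)
    P=p@s["pose"][:3,:3].T+s["pose"][:3,3]; P[z==0]=np.nan; return P
E
python3 - <<'E'
from h import *
a=snapshot("scene");b=snapshot("top")
im=np.hstack([a["color"],b["color"]])[:,:,::-1]
cv2.imwrite("pics/s.png",a["color"][:,:,::-1]);cv2.imwrite("pics/t.png",b["color"][:,:,::-1])
np.savez("s.npz",**a);np.savez("t.npz",**b)
print(read_state()); 
for s in(a,b):print(s["pose"].round(3).tolist(),s["fx"])
import rig; print([n for n in dir(rig) if n[0]!='_'], getattr(rig,'pinch_z',None))
E
```

```text
{'clock': 0.1, 'qpos': array([ 1.50817961,  0.50176432, -0.42682386,  1.55134458,  0.2208252 ,
        1.13833034, -0.21030294]), 'qvel': array([-5.62542080e-05, -6.27442821e-04,  5.98441656e-05, -3.20026099e-03,
        1.29938420e-03, -1.19576193e-03, -1.16322761e-03]), 'effort': array([-1.18396600e-02, -5.70805871e+01, -5.83851099e+00, -2.81741971e+01,
        1.05644661e-02,  5.55842154e-03, -3.06996583e-05]), 'tcp_pos': array([ 207.90593419, -615.51007566,  403.75820871]), 'tcp_rot': array([-3.14154983e+00,  1.78469151e-03, -1.24490941e+00]), 'wrist_force': array([ 0.60715174, -1.00598953,  0.0852162 ]), 'torque': array([0.04036649, 0.0081534 , 0.00808256]), 'finger_gap': 85.5353524059981}
[[-0.124, 0.838, -0.532, 915.079], [0.992, 0.098, -0.078, 145.019], [-0.013, -0.537, -0.843, 894.35], [0.0, 0.0, 0.0, 1.0]] 379.00455949137404
[[-0.018, -0.991, 0.132, 324.331], [-1.0, 0.021, 0.018, 65.858], [-0.021, -0.132, -0.991, 1192.04], [0.0, 0.0, 0.0, 1.0]] 476.051567329889
['MotionError', 'finish_job', 'pinch_z', 'read_state', 'snapshot'] 154.70000000000002
```

View pics/s.png

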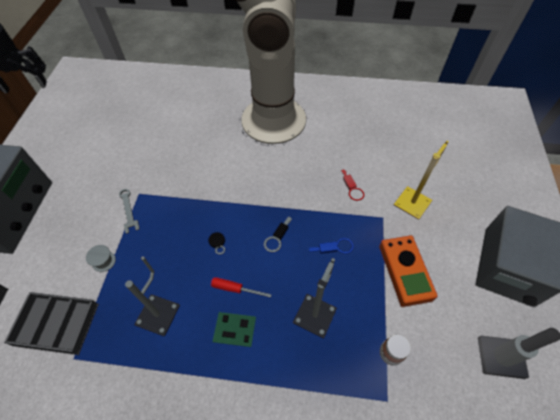

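View pics/t.png

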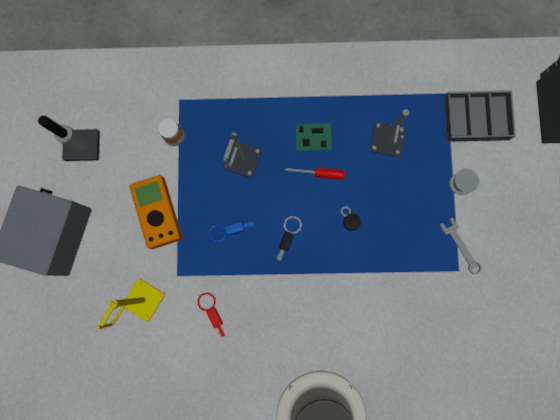

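The scene view shows the key tag at about (280,232) and the round tag at (217,242). The gray stands are at (318,300) and (152,300), with a yellow one at (425,180). In the top view the key tag is at (288,238) and the stands are at (240,155) and (390,135). I'll enlarge both stands and the tag to tell which stand has the gate.

Run:
```python
from h import *
a=dict(np.load("s.npz"));b=dict(np.load("t.npz"))
def c(s,r,q,n=80):
    return cv2.resize(s["color"][r:r+n,q:q+n,::-1],(390,290) if 0 else (290,290),interpolation=cv2.INTER_CUBIC)
m=np.vstack([np.hstack([c(a,255,280),c(a,252,115)]),np.hstack([c(b,120,205),c(b,95,355)])])
cv2.imwrite("pics/c1.png",m)
P=cloud(b);Q=cloud(a)
# tag: points above mat in top region
R=P[205:265,270:306].reshape(-1,3);z0=np.nanmedian(P[205:265,310:330,2]);print("bench z",z0,np.nanmedian(Q[330:340,180:200,2]))
col=b["color"][205:265,270:306].astype(int).reshape(-1,3)
dark=(col.max(1)<50);st=(col.min(1)>80)
print("grip",np.nanmean(R[dark],0),dark.sum(),"steel",np.nanmean(R[st],0))
print(R[dark][:,2].round(0))
for nm,PP,bx in(("A",Q,(255,335,280,345)),("A",P,(125,185,215,270)),("B",Q,(250,335,115,185)),("B",P,(100,165,365,420))):
    r=PP[bx[0]:bx[1],bx[2]:bx[3]].reshape(-1,3);r=r[r[:,2]>60]
    print(nm);print(r[np.argsort(-r[:,2])].round(0)[::max(1,len(r)//40)].tolist())
```

```text
bench z 0.7966240892944825 -0.024433433786271053
grip [423.25930235  74.86531278  17.4075044 ] 158 steel [442.22771635  66.97388016  10.31440133]
[17. 16. 16. 14. 19. 20. 20. 16. 19. 16. 20. 16. 22. 18. 15. 16. 16. 16.
 16. 18. 12. nan 21. 17. 18. 17. 20. 20. 18. 15. 13. 17. 19. 16. 17. 15.
 24. 15. 17. 20. 17. 17. 15. 18. 16. 17. 17. 19. 18. 16. 13. 16. 19. 17.
 15. 17. 25. 19. 18. 18. 21. 17. 16. 16. 19. 19. 14. 16. 16. 19. 19. 20.
 19. 18. 21. 11. 17. 18. 16. 18. 17. 18. 19. 23. 21. 19. 22. 17. 14. 13.
 15. 19. 16. 21. 18. 15. 17. 18. 18. 19. 15. 17. 19. 17. 14. 18. 19. 18.
 16. 16. 22. 16. 14. 18. 21. 21. 15. 18. 18. 20. 15. 18. 16. 18. 20. 18.
 19. 15. 18. 15. 19. 23. 22. 14. 20. 19. 14. 22. 22. 19. 16. 16. 21.  3.
 16. 19. 15. 17. 14. 20. 17. 13. 17. 18. 20. 18.  1. 18.]
A
[[583.0, 200.0, 207.0], [633.0, 182.0, 204.0], [579.0, 202.0, 204.0], [613.0, 188.0, 203.0], [629.0, 179.0, 203.0], [629.0, 187.0, 202.0], [597.0, 195.0, 202.0], [635.0, 192.0, 201.0], [592.0, 199.0, 201.0], [600.0, 199.0, 201.0], [623.0, 187.0, 200.0], [602.0, 198.0, 200.0], [596.0, 193.0, 200.0], [611.0, 19
[... 3090 characters left out ...]
, 175.0], [680.0, -184.0, 173.0], [674.0, -189.0, 168.0], [682.0, -184.0, 166.0], [624.0, -179.0, 162.0], [627.0, -176.0, 160.0], [674.0, -188.0, 155.0], [675.0, -191.0, 152.0], [674.0, -187.0, 148.0], [675.0, -190.0, 145.0], [677.0, -187.0, 140.0], [676.0, -188.0, 137.0], [660.0, -185.0, 134.0], [672.0, -188.0, 133.0], [647.0, -183.0, 132.0], [666.0, -186.0, 132.0], [642.0, -180.0, 131.0], [671.0, -191.0, 131.0], [662.0, -184.0, 130.0], [671.0, -185.0, 129.0], [641.0, -181.0, 127.0], [658.0, -182.0, 125.0], [679.0, -185.0, 119.0], [676.0, -185.0, 107.0], [676.0, -186.0, 100.0], [681.0, -184.0, 93.0], [676.0, -192.0, 85.0], [676.0, -191.0, 77.0], [680.0, -185.0, 72.0], [674.0, -189.0, 67.0]]
```

View pics/c1.png

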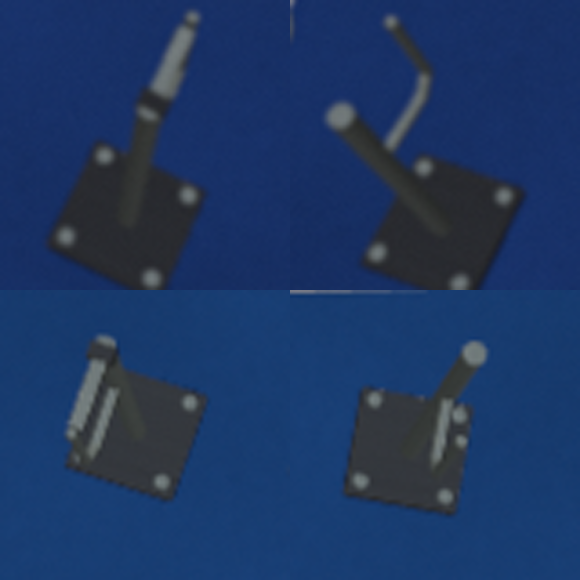

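Naming the candidates (top view):
- **Stand at (235,150):** gray, with a flat bar across its mouth. It fits the snap hook, and the crop confirms the gate.
- **Stand at (390,130):** gray, with an open mouth. This is the open hook, so not it.
- **Stand at (130,300):** yellow, so not it.
- **Tag at (288,238):** black oblong grip with a key and a big ring, so this is the one to pick up. The black disc at (352,220), the blue tag and the red tag are not.

Next I'll work out the tag and hook poses and move towards the tag.

```bash
cat > tag.py <<'E'
from h import *
from scipy.optimize import least_squares
b=dict(np.load("t.npz"));a=dict(np.load("s.npz"))
for s,bx,n in((b,(205,268,270,306),"top"),(a,(210,255,258,298),"scene")):
    # intersect pixel rays with plane z=9 (mid) to avoid depth noise
    r0,r1,c0,c1=bx; v,u=np.mgrid[r0:r1,c0:c1]
    d=np.stack([(u-s["cx"])/s["fx"],(v-s["cy"])/s["fy"],np.ones(u.shape)],-1)@s["pose"][:3,:3].T
    o=s["pose"][:3,3]; c=s["color"][r0:r1,c0:c1].astype(int)
    at=lambda z:(o+d*((z-o[2])/d[...,2])[...,None])[...,:2]
    dark=c.max(2)<55; st=(c[...,0]>70)&(c.max(2)-c.min(2)<60)
    g=at(16)[dark].mean(0); S=at(9)[st]
    w,V=np.linalg.eigh(np.cov(np.vstack([S,at(9)[dark]]).T)); ax=V[:,1]*np.sign(V[0,1])
    R=S[(S-g)@ax>18]
    f=least_squares(lambda q:np.hypot(*(R-q).T)-20.5,g+44*ax,loss="soft_l1").x
    print(n,"grip",g,"ring",f,"dist",np.hypot(*(f-g)),"angle",np.degrees(np.arctan2(*(f-g)[::-1])),"pca",np.degrees(np.arctan2(ax[1],ax[0])),dark.sum(),len(R))
# hook
for s,bx,n in((b,(125,185,215,270),"top"),(a,(255,335,280,345),"scene")):
    P=cloud(s)[bx[0]:bx[1],bx[2]:bx[3]].reshape(-1,3)
    m=lambda lo,hi,c,r:P[(P[:,2]>lo)&(P[:,2]<hi)&(np.hypot(P[:,0]-c[0],P[:,1]-c[1])<r)]
    N=m(140,212,(585,201),9);T=m(194,204,(637,182),10);B=m(60,125,(637,182),14)
    print(n,"nose",N.mean(0),len(N),N[N[:,2]>202].mean(0),"post",T.mean(0),B.mean(0))
E
python3 tag.py
```

```text
top grip [423.47206949  74.85186093] ring [465.03747593  57.54486274] dist 45.024606596471266 angle -22.60586169109119 pca -22.91681724726751 158 107
scene grip [424.47453819  75.3811753 ] ring [462.40812898  57.51494462] dist 41.930412694585605 angle -25.21982912612538 pca -21.91757766608821 142 88
top nose [585.24038647 199.77394484 182.48386551] 39 [585.70466088 200.06736747 204.38635236] post [635.83820162 182.17796514 200.921352  ] [633.61814984 179.85350473  91.91954986]
scene nose [586.63946004 201.07117431 190.81498648] 37 [583.83807056 201.76790651 204.79597535] post [635.90504145 183.0210208  200.68692924] [640.85000071 182.38179605  92.3750524 ]
```

Request:
send_rows --steps "8.5 4 4 0 -5;8.5 8 8 0 -10;8.5 12 12 0 -15;8.5 15 16 0 -20;8.5 18 21 0 -25;8.5 20 26 0 -30;8.5 22 30 0 -35;8.5 22 34 0 -38.7"

```text
clock: 0.9
tcp_pos: [427.0, -287.7, 404.6]
tcp_rot: [-3.14, 0.001, -1.923]
wrist_force: [1.9, 0.2, 1.0]
finger_gap: 85.1
```

Request:
send_rows --steps "8.5 0 5 0 -1;8.5 0 10 0 -2;8.5 0 15 -1 -3;8.5 -0.5 20 -3 -3;8.5 -1.1 25 -6 -3;8.5 -1.1 30 -9 -3;8.5 -1.1 35.4 -12 -3;8.5 -1.1 35.4 -15 -3"

```text
clock: 1.7
tcp_pos: [415.4, 64.5, 259.6]
tcp_rot: [-3.137, 0.003, -1.971]
wrist_force: [1.6, -1.6, 0.4]
finger_gap: 85.2
```

Run:
```python
from h import *
s=snapshot("scene"); st=read_state(); print(st["tcp_pos"],st["tcp_rot"],st["wrist_force"])
save(s,"p4.png",(170,290,200,360),5)
```

```text
[411.7323      68.10339599 252.5114335 ] [ 3.13265511e+00  2.26540152e-03 -1.96571203e+00] [-1.96609801  1.24521187 -3.96588127]
```

View pics/p4.png

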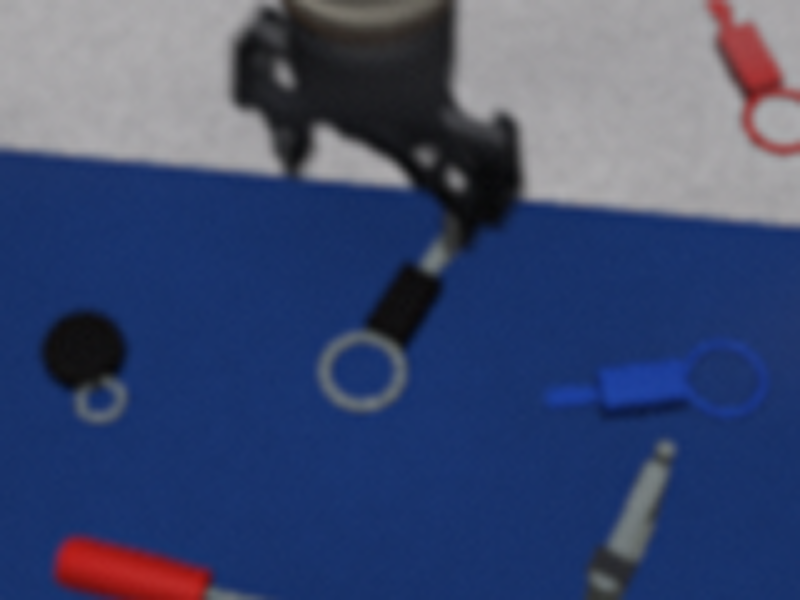

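The tag lies untouched, with its ring at crop (362,370), and the gripper is above it and still settling. I'll let it settle and descend partway.

Request:
send_rows --steps "8.5 0 0 -1 0;8.5 0 0 -2 0;8.5 0 0 -3 0;8.5 0 0 -4 0;8.5 0 0 -5 0;8.5 0 0 -5 0;8.5 0 0 -5 0;8.5 0 0 -5 0"

```text
clock: 2.55
tcp_pos: [415.0, 60.9, 209.7]
tcp_rot: [-3.14, 0.0, -1.974]
wrist_force: [-0.8, 0.8, 0.3]
finger_gap: 85.1
```

Request:
send_rows --steps "8.5 0.2 0.9 0 0;8.5 0.2 1.7 0 0;8.5 0.2 1.7 -1 0;8.5 0.2 1.7 -2 0;8.5 0.2 1.7 -2.8 0;8.5 0.2 1.7 -3.4 0;8.5 0.2 1.7 -3.4 0;8.5 0.2 1.7 -3.4 0"

```text
clock: 3.35
tcp_pos: [416.6, 78.5, 175.0]
tcp_rot: [3.142, -0.0, -1.973]
wrist_force: [-0.1, -0.3, -1.0]
finger_gap: 85.3
```

Request:
send_rows --steps "6 0 0 0 0;5 0 0 0 0;4.5 0 0 0 0;4 0 0 0 0;3.5 0 0 0 0;3.2 0 0 0 0;3.2 0 0 0 0;3.2 0 0 0 0" --newtons 50

```text
clock: 4.15
tcp_pos: [416.5, 78.5, 174.9]
tcp_rot: [-3.142, 0.0, -1.973]
wrist_force: [0.2, 0.3, 1.1]
finger_gap: 31.7
```

No contact with the bench. I'll close on the tag, lift it and look.

Request:
send_rows --steps "1.5 0 0 0 0;1.5 0 0 0 0;1.5 0 0 0 0;1.5 0 0 0 0;1.5 0 0 1 0;1.5 0 0 3 0;1.5 0 0 6 0;1.5 0 0 9 0"

```text
clock: 4.95
tcp_pos: [416.1, 78.5, 266.0]
tcp_rot: [3.14, -0.0, -1.972]
wrist_force: [0.9, 0.8, -0.6]
finger_gap: 22.6
```

Request:
send_rows --steps "1.5 0 0 4 1;1.5 0 0 8 2;1.5 0 0 10 2.7;1.5 2 2 12 2.7;1.5 4 5 13 2.7;1.5 5 7 13 2.7;1.5 5 7 13 2.7;1.5 5 7 13 2.7"

```text
clock: 5.75
tcp_pos: [466.0, 148.6, 394.8]
tcp_rot: [3.141, -0.001, -1.924]
wrist_force: [-0.3, -0.6, -1.2]
finger_gap: 22.9
```

Run:
```python
from h import *
s=snapshot("scene");t=snapshot("top"); st=read_state(); print(st["tcp_pos"],st["tcp_rot"],st["wrist_force"],st["finger_gap"])
np.savez("s2.npz",**s);np.savez("t2.npz",**t)
A=cv2.resize(s["color"][190:310,250:370,::-1],(400,400),interpolation=2);B=cv2.resize(t["color"][120:240,200:320,::-1],(400,400),interpolation=2)
cv2.imwrite("pics/p5.png",np.hstack([A,B]))
```

```text
[465.89621229 147.48760928 394.56142019] [ 3.14066998e+00 -1.47265931e-03 -1.92635915e+00] [ 0.08546985  0.5344714  -1.2417679 ] 22.844272180178773
```

View pics/p5.png

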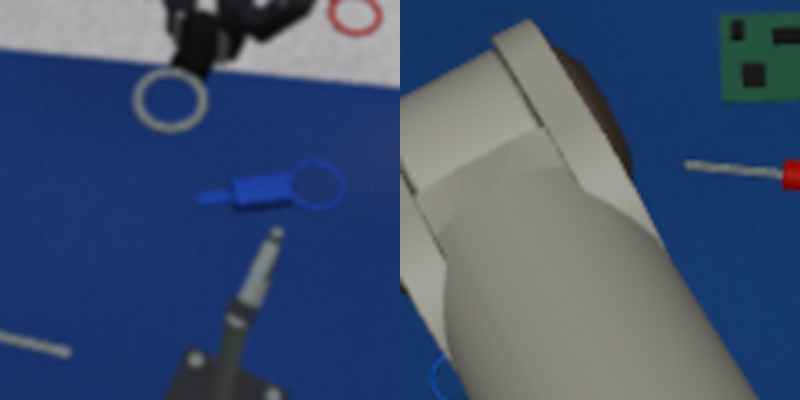

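The tag is held level, with its ring at scene pixel (301,220). The arm hides it in the top view. I'll measure the ring's offset from the TCP.

```bash
cat > ring.py <<'E'
from h import *
from scipy.optimize import least_squares
def ring(s,tcp,yaw,zc,guess,lo=60,mx=60):
    o=s["pose"][:3,3]; v,u=np.mgrid[:420,:560]
    d=np.stack([(u-s["cx"])/s["fx"],(v-s["cy"])/s["fy"],np.ones(u.shape)],-1)@s["pose"][:3,:3].T
    X=(o+d*((zc-o[2])/d[...,2])[...,None])[...,:2]
    c=s["color"].astype(int); P=cloud(s)
    r=np.hypot(*(X-guess).transpose(2,0,1))
    m=(r>12)&(r<29)&(c[...,0]>80)&(c.max(2)-c.min(2)<mx)&(abs(P[...,2]-zc)<22)
    R=X[m]; f=least_squares(lambda q:np.hypot(*(R-q).T)-20.5,guess,loss="soft_l1")
    return f.x,m.sum(),np.median(P[...,2][m]),np.std(f.fun)
if __name__=="__main__":
    s=dict(np.load("s2.npz")); tcp=np.array([465.9,148.0,394.6]); yaw=-1.926+np.pi/2
    ax=np.array([np.cos(yaw),np.sin(yaw)])
    g=tcp[:2]+52*ax
    for z in (226,229,232):
        c,n,zm,sd=ring(s,tcp,yaw,z,g); e=c-tcp[:2]
        print(z,c,n,zm,sd,"along",e@ax,"lat",e@[-ax[1],ax[0]],"axis deg",np.degrees(yaw))
E
python3 ring.py
```

```text
226 [510.84205948 130.07025103] 123 229.86160531543032 1.4083098071569384 along 48.37221369859044 lat -1.180487200926013 axis deg -20.35167134219655
229 [512.65354162 130.14115555] 123 229.86160531543032 1.4020509449244671 along 50.04595602331646 lat -0.4840091798746684 axis deg -20.35167134219655
232 [514.4657672  130.21164369] 123 229.86160531543032 1.3957865367461144 along 51.72054018436109 lat 0.2123370169061154 axis deg -20.35167134219655
```

Request:
send_rows --steps "1.5 2 1.7 0 0;1.5 4 3.7 0 0;1.5 6 5.7 0 0;1.5 7.3 6.9 0 0;1.5 7.3 6.9 0 0;1.5 7.3 6.9 0 0;1.5 7.3 6.9 0 0;1.5 7.3 6.9 0 0"

```text
clock: 6.65
tcp_pos: [539.1, 216.3, 395.0]
tcp_rot: [-3.142, -0.001, -1.927]
wrist_force: [-0.1, 0.2, -0.5]
finger_gap: 22.7
```

Run:
```python
from ring import *
s=snapshot("scene"); st=read_state(); tcp=st["tcp_pos"]; yaw=st["tcp_rot"][2]+np.pi/2; print(tcp,st["tcp_rot"],st["wrist_force"],st["finger_gap"])
ax=np.array([np.cos(yaw),np.sin(yaw)])
c,n,zm,sd=ring(s,tcp,yaw,tcp[2]-165,tcp[:2]+50.5*ax); e=c-tcp[:2]
print(c,n,zm,sd,e@ax,e@[-ax[1],ax[0]]); d=np.array([585,200.7])-c; print("nose in ring",d@ax,d@[-ax[1],ax[0]])
save(s,"p6.png",(225,345,260,380),5)
```

```text
[539.15434177 216.52292457 395.05334937] [-3.14134399e+00 -6.94602292e-04 -1.92656957e+00] [ 0.21212335  0.39431234 -0.80473648] 22.7623298757208
[586.36444044 197.46122346] 144 230.19252118300835 1.3682679194066958 50.89316323211856 -1.4240091080238102
nose in ring -2.4071110869975287 2.5607005752879055
```

View pics/p6.png

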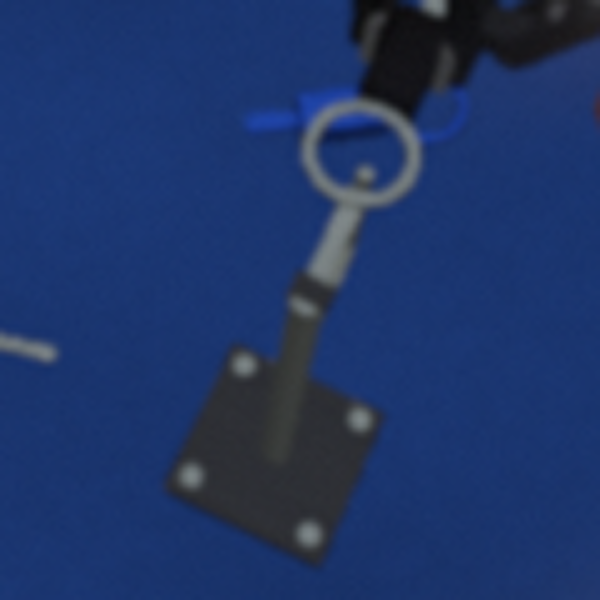

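The ring, centred at crop (362,152), is around the line of the nose tip at (365,175), which fits the height difference. I'll lower it in stages.

Request:
send_rows --steps "1.5 0 0.2 -0.8 0;1.5 0 0.2 -1.6 0;1.5 0 0.2 -2.2 0;1.5 0 0.2 -2.8 0;1.5 0 0.2 -3.4 0;1.5 0 0.2 -4 0;1.5 0 0.2 -4.5 0;1.5 0 0.2 -4.5 0" --newtons 80

```text
clock: 7.5
tcp_pos: [539.2, 219.7, 349.3]
tcp_rot: [3.141, -0.0, -1.925]
wrist_force: [-1.7, 0.8, 1.2]
finger_gap: 22.2
```

Request:
send_rows --steps "1.5 0 0 -0.4 0;1.5 0 0 -0.8 0;1.5 0 0 -1.2 0;1.5 0 0 -1.6 0;1.5 0 0 -2 0;1.5 0 0 -2.4 0;1.5 0 0 -2.8 0;1.5 0 0 -3 0"

```text
clock: 8.3
tcp_pos: [539.3, 219.2, 319.0]
tcp_rot: [3.141, -0.001, -1.926]
wrist_force: [-0.0, -1.0, -0.4]
finger_gap: 21.7
```

Run:
```python
from ring import *
s=snapshot("scene");t=snapshot("top"); st=read_state(); print(st["tcp_pos"],st["tcp_rot"],st["wrist_force"],st["finger_gap"])
A=cv2.resize(s["color"][240:320,280:360,::-1],(400,400),interpolation=2);B=cv2.resize(t["color"][110:190,195:275,::-1],(400,400),interpolation=2)
cv2.imwrite("pics/p7.png",np.hstack([A,B]))
```

```text
[539.38033859 219.24297343 319.26954401] [ 3.14082582e+00 -8.31863411e-04 -1.92577540e+00] [-0.34602358  0.36902978 -0.99640709] 21.94623877345905
```

View pics/p7.png

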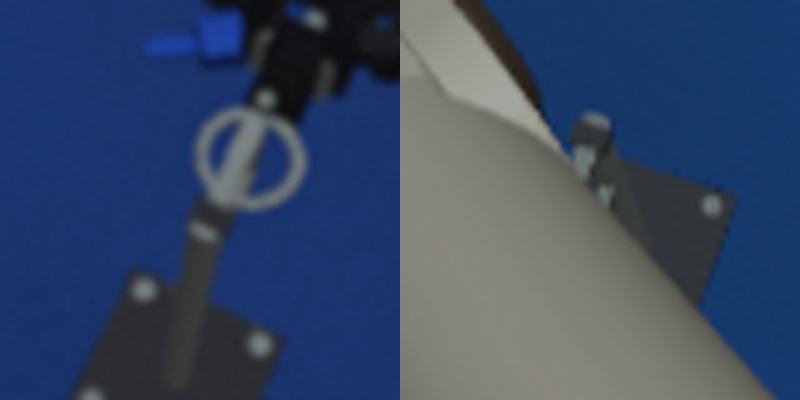

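The gate, crop (255,120) to (225,200), now crosses above the ring at (250,158), and the force is near zero, so it seems to have snapped shut. I'll check the gate's height by depth.

Request:
send_rows --steps "1.5 0 0 -0.2 0;1.5 0 0 -0.4 0;1.5 0 0 -0.6 0;1.5 0 0 -0.6 0;1.5 0 0 -0.6 0;1.5 0 0 -0.6 0;1.5 0 0 -0.6 0;1.5 0 0 -0.6 0"

```text
clock: 9.2
tcp_pos: [539.6, 219.5, 314.0]
tcp_rot: [-3.141, 0.0, -1.926]
wrist_force: [0.5, -0.5, -0.7]
finger_gap: 22.2
```

```bash
cat > gate.py <<'E'
from ring import *
def gate(s):
    P=cloud(s).reshape(-1,3); ax=np.array([.938,-.347]); q=P[:,:2]-[585,200.7]
    x=q@ax; y=q@[.347,.938]; m=(abs(y)<9)&(x>5)&(x<46)&(P[:,2]>165)
    for a in range(5,46,8):
        k=m&(x>=a)&(x<a+8); print(a,k.sum(),np.median(P[k,2]).round(1) if k.any() else None)
if __name__=="__main__":
    print("before");gate(dict(np.load("s.npz")));print("now")
    s=snapshot("scene");gate(s);st=read_state();print(st["tcp_pos"],st["wrist_force"])
    tcp=st["tcp_pos"]; print(tcp[2]-165)
E
python3 gate.py
```

```text
before
5 21 199.9
13 16 200.3
21 18 199.7
29 19 199.7
37 17 199.7
45 2 200.9
now
5 282 502.2
13 18 199.8
21 18 200.4
29 19 199.9
37 16 199.4
45 3 200.5
[539.57818418 219.44633936 314.00911393] [-0.33279378 -0.00203087 -0.2725279 ]
149.0091139303749
```

The gate is shut with the ring at z≈149 beneath it. Releasing.

Request:
send_rows --steps "3 0 0 0 0;4 0 0 0 0;5 0 0 0 0;6 0 0 0 0;7 0 0 0 0;7 0 0 0 0;7 0 0 0 0;7 0 0 0 0"

```text
clock: 10.05
tcp_pos: [539.5, 219.5, 313.9]
tcp_rot: [-3.142, -0.0, -1.926]
wrist_force: [-0.2, -0.6, -0.3]
finger_gap: 69.9
```

Request:
send_rows --steps "7 -0.5 0.2 1.5 0;7 -1 0.4 3.5 0;7 -1.5 0.6 6.5 0;7 -2 0.8 10 0;7 -4 0 14 0;7 -7 -4 17 0;7 -10 -8 18 0;7 -13 -12 18 0"

```text
clock: 10.85
tcp_pos: [413.6, 106.3, 496.6]
tcp_rot: [-3.137, 0.003, -1.924]
wrist_force: [0.3, -1.1, 0.7]
finger_gap: 69.9
```

Request:
send_rows --steps "7 -2 -4 0 0;7 -4 -8 0 0;7 -4 -12 0 0;7 -4 -16 0 0;7 -4 -20 0 0;7 -4 -20 0 0;7 -4 -20 0 0;7 -4 -20 0 0"

```text
clock: 11.65
tcp_pos: [374.7, -92.4, 494.1]
tcp_rot: [-3.141, 0.0, -1.924]
wrist_force: [0.6, -0.1, -0.3]
finger_gap: 70.0
```

Run:
```python
from gate import *
s=snapshot("scene");t=snapshot("top"); st=read_state(); print(st["clock"],st["tcp_pos"],st["wrist_force"])
gate(s);gate(t)
A=cv2.resize(s["color"][245:335,275:365,::-1],(400,400),interpolation=2);B=cv2.resize(t["color"][110:200,195:285,::-1],(400,400),interpolation=2)
cv2.imwrite("pics/p8.png",np.hstack([A,B]))
```

```text
11.75 [374.77986171 -92.27292997 493.9014224 ] [ 0.35461695  0.21040706 -0.73188239]
5 18 199.6
13 19 199.0
21 15 199.8
29 18 199.6
37 19 200.6
45 3 201.0
5 15 199.9
13 16 200.3
21 18 200.0
29 15 200.5
37 16 200.7
45 2 201.1
```

View pics/p8.png

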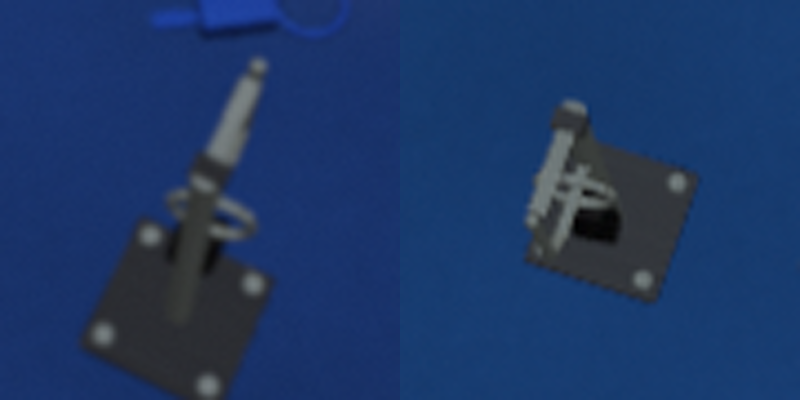

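The ring hangs over the hook's lower bar with the grip down, at top crop (590,195) and (597,225). The gate is shut and the gripper is clear. I'll let it settle, check again and hand in.

Request:
send_rows --steps "7 0 0 0 0;7 0 0 0 0;7 0 0 0 0;7 0 0 0 0;7 0 0 0 0;7 0 0 0 0;7 0 0 0 0;7 0 0 0 0"

```text
clock: 12.55
tcp_pos: [374.7, -93.6, 493.6]
tcp_rot: [-3.142, -0.0, -1.926]
wrist_force: [0.4, 0.8, -0.2]
finger_gap: 70.1
```

Run:
```python
from gate import *
t=snapshot("top"); gate(t)
P=cloud(t); c=t["color"].astype(int).max(2); k=(c<40); k[:140]=k[190:]=0; k[:,:215]=k[:,255:]=0
print(k.sum(),np.nanmedian(P[k],0)); print(finish_job())
```

```text
5 16 199.9
13 16 200.3
21 15 199.5
29 18 201.0
37 16 200.9
45 1 199.7
78 [615.7950104  183.22455544  75.16340563]
the job is handed in; nothing more can be done
None
```

The key tag is hanging in the closed snap hook, and I handed the job in at about 12.6 s of the 45 s allowed. I gripped the tag by the sides of its grip, lowered the ring over the nose and released it about 57 mm below the nose's top.

- **Gate:** its height read about 200 mm along its whole length before the ring went on, after it passed, and again after release, so it is shut.
- **Tag:** the last view showed the ring over the hook's lower bar with the grip hanging down. A depth reading just before hand-in put the grip at about z = 75 mm.
- **Robot:** the gripper was well clear, and every wrist force reading stayed within a few newtons.

No check failed or disagreed. On the first approach the arm stopped about 17 mm short in y; I corrected that before gripping.

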